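# Turn the room sign from red to green

## Task

The recording is over: turn the sign on the sound desk from red (X) to green (O). With a fingertip, swing its hinged flap right over the pivot and push it down until it lies flat on the other half of the sign, then take the hand away. Do it with light pushes only: do not pinch the flap, do not pick up the sign or shove it out of its place, and leave the mug, tape, microphone and phone alone.

Things in the scene. Friction and masses are not known exactly. Their poses are not given: they have to be found in the camera images.
- sign: Flip-over room sign: dark grey bent-steel easel, 0.85 kg, loose on rubber feet. Origin: centre of its underside, straight below the pivot; z up, y along the pivot. Its panel slopes 40 degrees: high on the -x side (towards the robot at yaw 0), falling to +x, display face up and to +x. Foot plate from x = -62 to +66 mm; a thin upright under the high half at x = -50 mm.
- high_edge (a point): Middle of the panel's high edge, on its face, 82 mm from the pivot along the slope. The panel is 164 mm along the slope, 130 mm wide, 4 mm thick; its high half carries a green film, its low half a red one, and the flap covers one of them. Past this edge (-x) and below it there is free space down to the table.
- pivot (a point): Point on the pivot axis at mid width, 78 mm above the sign's origin. The axis is level, along the sign's y, 3.5 mm above the panel's face; its knuckles are 8 mm thick. The pivot is stiff (0.04 N m of friction): the flap stays at any angle and does not fall; about 0.6 N at the tab moves it.
- flap (a joint): Angle of the flap about the pivot, rad. 0: lies on the high half, pointing to the sign's -x and up at 40 degrees; the whole sign is red with a white X (start: 0 to 0.2). 0.87: upright. 3.14 (its stop): lies flat on the low half, pointing to +x and down at 40 degrees; the whole sign is green with a white O.
- flap_tab (a point): Centre of the yellow tab of the flap, 92 mm from the pivot axis; moves with the flap. The flap is a rigid 4 mm sheet, 60 g, whose mid-plane holds the pivot axis: 120 mm wide out to 81 mm from the axis, then the tab, 44 mm wide at mid width, out to 103 mm. On the high half the tab stands 21 mm out past the panel's edge with free space below it.
- mug: Blue mug, 80 mm across, 92 mm high, 0.32 kg, standing loose. Origin: centre of its underside.
- tape: Off-white roll of stage tape lying flat, 94 mm across, 48 mm high, loose. Origin: centre of its underside.
- mic: Small desk microphone on a round weighted foot 100 mm across, 166 mm high, loose. Origin: centre of its underside.
- phone: Phone with a black screen and silver edge, 148 x 72 x 9 mm, lying loose, long side along its x. Origin: centre of its underside.
Things that resemble listed ones, but are neither listed nor needed, are in the scene too. What is shaped like the phone but white is not meant. There is more than one size of the sign; the job needs the smaller.

How it is judged:
By the outcome, as a careful person would: the job done as asked, in the order asked, and still so for the second after the job is handed in, with the robot touching nothing.
It also fails if it takes over 43 s, if anything falls off the work surface, if the arm or the gripper's body presses on something with over 40 N, if the wrist force passes 120 N, or if a joint passes its speed limit or range.

## Robot

A 7-joint arm with a two-finger parallel gripper is mounted at the origin on the work surface. World frame = base frame: x ahead of the robot, y to its left, z up, the work surface at z = 0. Lengths are in m, angles in rad, forces in N, time in s.
With the tool pointing down it reaches from about 0.4 to 0.85 m from the base axis. Payload 10.4 kg.
Tool frame: the origin (TCP) lies at the very end of the fingers, on their centre line; the grasp point (between the pads) lies 19 mm behind it; x points along the fingers, z is the direction in which the jaws open and shut, and the axes are right-handed (so a half turn about x gives the same grasp; the last joint's range is limited). The gripper opens to 85 mm and grips with 20 to 120 N. Pads are 22 mm wide; open, the fingers measure 114 mm over their backs; the gripper's body (76 mm by 85 mm) begins 54 mm behind the grasp point. The pads swing forward as they close: fully open they stand 13 mm farther back than shut.
Start: joints at [1.158, 0.332, -0.065, 1.46, 0.022, 1.35, -0.088], TCP at [0.238, -0.578, 0.231] pointing down, gripper open.
Joint ranges: [-2.6, 2.6], [-0.5, 2.12], [-1.47, 1.34], [0.16, 2.42], [-1.27, 4.41], [0.06, 2.06], [-2.6, 2.6]. Speed limits (rad/s): [2.22, 2.22, 2.79, 2.79, 3.14, 3.14, 3.14].

## Interface

Orientations are given as a unit quaternion [w, x, y, z].
In Python, from station import observe, grab_frame, close_job, find_in gives the robot as it stands.
- The arm moves only by the tool carry_out, never from a script. Its argument "motion" is a list that holds one entry, the list of rows, each a list of 7 numbers: the shift along the tool's x, y, z in mm, then the turn, a rotation vector about the tool's x, y, z in rad, then the opening, from 0 (shut) to 1 (fully open). In form: [[[x, y, z, ax, ay, az, hand], ...]]. A call has exactly 5 rows; each row shifts and turns the commanded pose from where the row before left it, along the tool's axes as they then stand; what a row does not reach is not made up. A row lasts 1/12 s, in which the tool goes at most 41.7 mm and 7.16 degrees, less where a joint would pass 70% of its speed; a pose out of reach is approached as far as the arm can. A call with a gripper value outside its range is refused whole. The fingers move at their own pace and stop on an object; the grip force is fixed at half the most. Time passes only in rows, so rows that do not move let the fingers close, or fill a call up. It gives the time, the measured TCP pose, the force and the opening at its end, in the units of the state.
- observe(): the state, without advancing time (a new reading comes with each control period).
- grab_frame(name): name is "side" or "top" or "wrist"; returns a dict with "image" (384x512x3 uint8, red, green, blue), "depth" (384x512 float32, m along the optical axis (not along the pixel's ray), 0 where there is no reading), "K" (3x3 intrinsics, pixels), "k1" (the pictures are not rectified: a ray, as slopes to the right and down, at radius r is drawn at 1 + k1 r^2 times it, then the intrinsics apply), "extrinsics" (4x4, takes a point from camera to world coordinates); the wrist camera has in their place "tool_from_camera" (4x4, takes a point from camera to tool coordinates, whose origin is the TCP and whose axes are the tool frame's). Camera axes: x right, y down, z forward; pixel columns grow to the right and rows downward; lengths in m; the calibration is good to about 2 mm. A picture is of the moment at which its call begins: read the wrist's pose just before it.
- close_job(): hands the job in, once; it reports no verdict.
Trained networks look in a picture, given as the dict that the camera call returned (one of the last four; its "shot" number tells which), for a name from the list of things; names that differ only in an ending like _2 or _b are one class to them, and where a whole thing is asked for, a point or a joint stands for the part that bears it (a point fixed in the world has none). Each returns a list of dicts, best first, with "p" (0 to 1); they miss things now and then, are a little off and sometimes report something else, mostly with a low value. They report only what shows in the picture. A call takes as long as a camera call. They do not tell look-alikes from the thing itself.
- find_in(picture, target): "rect" ([centre column, centre row, width, height] in pixels, round what is visible of it).
The state is a dict: "time_s": time; "q": joint angles; "joint_velocities": joint speeds; "effort": joint torques, N m; "eef_pos": TCP position; "tool_rot": TCP orientation; "contact_force": force on the tool from outside, world axes, zero at the start; "ft_torque": the same for the moment, N m; "gripper_width": finger opening in m.
Only numpy, scipy, OpenCV 4.12 (cv2) and the standard library are available. Lean on these libraries where they do the work, as an engineer would, in place of code of your own. Each camera call takes 0.05 s, during which the arm holds its last target.

## Working session

There is one attempt and no reset: what is moved stays moved. The work goes in short steps, Python scripts to look and compute and a tool call to move; the robot and the scene stay as the last step left them, time stands still between calls to the robot, and variables do not carry over. Pictures are saved under pics/ and viewed, and the job is handed in when it is done.

Besides the shell and the picture viewer there is one more tool, called after ">>>" as name(argument=value, ...), one argument or row to a line, values as JSON. carry_out: Moves the arm, as the interface text tells. Its arguments: {"type":"object","properties":{"motion":{"type":"array","items":{"type":"array","items":{"type":"array","items":{"type":"number"}}}}},"required":["motion"]}

```bash
mkdir -p pics; ls; cat > h.py <<'E'
import numpy as np, cv2, pickle
from scipy.spatial.transform import Rotation as R
def R_wxyz(q): return R.from_quat([q[1],q[2],q[3],q[0]]).as_matrix()
def save(f,n): cv2.imwrite(n, f['image'][:,:,::-1])
def und(f,uv):
    K=f['K'];D=np.array([f['k1'],0,0,0,0.])
    return cv2.undistortPoints(np.array(uv,float).reshape(-1,1,2),K,D).reshape(-1,2)
def pts(f,T=None):
    h,w=f['depth'].shape
    v,u=np.mgrid[:h,:w]
    s=und(f,np.stack([u.ravel(),v.ravel()],1)).reshape(h,w,2)
    d=f['depth'];P=np.dstack([s[...,0]*d,s[...,1]*d,d])
    if T is None:T=f['extrinsics']
    T=np.array(T)
    return P@T[:3,:3].T+T[:3,3]
def proj(f,X,T=None):
    if T is None:T=f['extrinsics']
    Ti=np.linalg.inv(np.array(T));X=np.atleast_2d(X)@Ti[:3,:3].T+Ti[:3,3]
    return cv2.projectPoints(X.reshape(-1,1,3),np.zeros(3),np.zeros(3),f['K'],np.array([f['k1'],0,0,0,0.]))[0].reshape(-1,2)
E
python3 - <<'E'
from h import *
from station import *
s=observe();print(s)
F={}
for n in('top','side'):
    f=grab_frame(n);F[n]=f;save(f,f'pics/{n}0.png')
    for t in('sign','flap_tab','mug','tape','mic','phone'):
        print(n,t,[(np.round(r['rect']).tolist(),round(r['p'],2)) for r in find_in(f,t)])
pickle.dump(F,open('F0.pkl','wb'))
E
```

```text
pics
{'time_s': 0.0, 'q': array([ 1.1584248 ,  0.33291224, -0.06469783,  1.46097103,  0.02162839,
        1.34985829, -0.08849012]), 'joint_velocities': array([-0.00135004, -0.00010419, -0.00073011, -0.00031882,  0.00081297,
       -0.00023748,  0.00032142]), 'effort': array([-1.66521486e-04, -6.25440288e+01,  4.87859524e-02, -3.91593039e+01,
        1.62003923e-02,  9.97280935e-03, -3.38727216e-05]), 'eef_pos': array([ 0.23732841, -0.57778126,  0.23047652]), 'tool_rot': array([ 0.58692477,  0.39395472,  0.58781323, -0.39343945]), 'contact_force': array([ 0.30588055, -0.2960936 ,  0.24886092]), 'ft_torque': array([-0.06005927,  0.00581415, -0.01547846]), 'gripper_width': 0.08514247303299231}
top sign [([166.0, 134.0, 94.0, 110.0], 0.82), ([347.0, 187.0, 75.0, 71.0], 0.7)]
top flap_tab [([181.0, 127.0, 59.0, 89.0], 0.64), ([349.0, 193.0, 59.0, 42.0], 0.61)]
top mug [([289.0, 124.0, 42.0, 53.0], 0.88), ([350.0, 192.0, 56.0, 43.0], 0.55)]
top tape [([415.0, 224.0, 54.0, 46.0], 0.59)]
top mic [([271.0, 183.0, 43.0, 46.0], 0.74)]
top phone [([381.0, 131.0, 69.0, 31.0], 0.89), ([345.0, 295.0, 75.0, 55.0], 0.61)]
side sign [([230.0, 161.0, 92.0, 90.0], 0.89), ([324.0, 255.0, 90.0, 89.0], 0.83)]
side flap_tab [([318.0, 235.0, 56.0, 45.0], 0.82), ([238.0, 138.0, 67.0, 34.0], 0.74)]
side mug []
side tape [([368.0, 323.0, 65.0, 72.0], 0.83)]
side mic [([264.0, 208.0, 37.0, 73.0], 0.92)]
side phone [([247.0, 343.0, 69.0, 83.0], 0.73), ([392.0, 256.0, 83.0, 51.0], 0.63)]
```

View pics/top0.png

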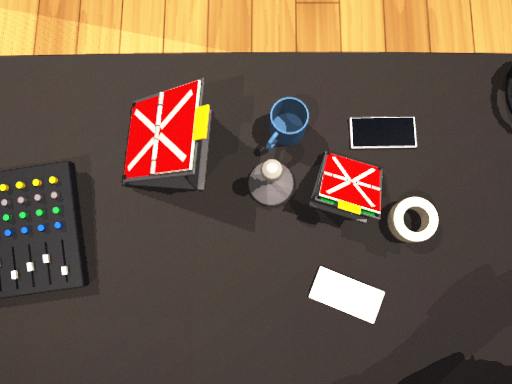

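View pics/side0.png

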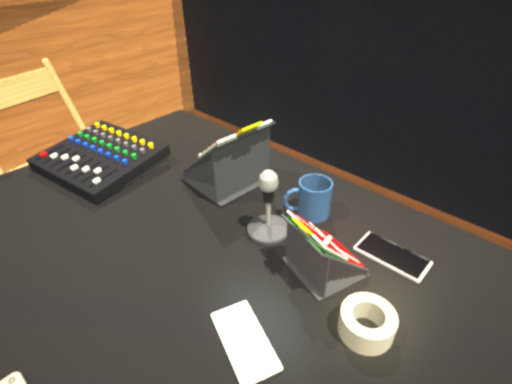

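Two things could be taken for the sign: top (166,134), which is large, and top (347,187), which is small. In the side view they are at (230,161) and (324,255). I choose the small one, between the mic, mug, phone and tape, with its yellow tab at top (349,208). Next I measure it and check a close crop.

```bash
python3 - <<'E'
from h import *
F=pickle.load(open('F0.pkl','rb'))
f=F['top'];P=pts(f);im=f['image'].astype(int)
c=cv2.resize(f['image'][130:240,290:450,::-1],None,fx=4.5,fy=4.5,interpolation=cv2.INTER_CUBIC);cv2.imwrite('pics/crop0.png',c)
g=F['side'];c=cv2.resize(g['image'][190:310,260:400,::-1],None,fx=4.5,fy=4.5,interpolation=cv2.INTER_CUBIC);cv2.imwrite('pics/crop1.png',c)
print('K',f['K'][0,0],f['extrinsics'])
for n in F:
    f=F[n];P=pts(f);im=f['image'].astype(int)
    r,gg,b=im[...,0],im[...,1],im[...,2]
    box=np.zeros(r.shape,bool)
    if n=='top': box[140:230,300:395]=1
    else: box[200:310,270:372]=1
    ok=box&(f['depth']>0)
    red=ok&(r>150)&(gg<60)&(b<60); yel=ok&(r>150)&(gg>140)&(b<80); grn=ok&(gg>90)&(r<80)&(b<90)
    for nm,m in(('red',red),('yel',yel),('grn',grn)):
        Q=P[m]
        if len(Q)<4: print(n,nm,len(Q));continue
        print(n,nm,len(Q),Q.mean(0).round(4),Q.min(0).round(3),Q.max(0).round(3))
        if len(Q)>20:
            cc=Q-np.median(Q,0);w=np.linalg.svd(cc,full_matrices=False)[2];print('  normal',w[2].round(3),'yaw',np.degrees(np.arctan2(w[2][1],w[2][0])),'main',w[0].round(3), 'res',np.std(cc@w[2]))
    for uv,nm in(((289,124),'mug'),((415,224),'tape'),((271,183),'mic'),((381,131),'phone'),((345,295),'white')):
        if n=='top': print(nm,P[uv[1],uv[0]])
E
```

```text
K 435.566514347268 [[ 3.79844851e-03 -9.89021023e-01  1.47726054e-01  4.61359268e-01]
 [-9.99752378e-01 -5.16761550e-04  2.22467183e-02  6.31933375e-02]
 [-2.19261329e-02 -1.47773976e-01 -9.88778083e-01  9.49684352e-01]
 [ 0.00000000e+00  0.00000000e+00  0.00000000e+00  1.00000000e+00]]
top red 1628 [ 0.6255 -0.1127  0.0831] [ 0.56  -0.183 -0.   ] [ 0.698 -0.043  0.139]
  normal [ 0.696 -0.214  0.685] yaw -17.081089389140935 main [-0.658  0.192  0.728] res 0.0017278730111026494
top yel 201 [ 0.5656 -0.0951  0.1399] [ 0.552 -0.139  0.019] [ 0.579 -0.072  0.156]
  normal [-0.946  0.3   -0.125] yaw 162.41368908902538 main [ 0.07  -0.188 -0.98 ] res 0.004486504821110548
top grn 92 [ 0.5695 -0.0931  0.1255] [ 0.552 -0.148  0.119] [ 0.588 -0.043  0.13 ]
  normal [ 0.484 -0.14   0.864] yaw -16.101457498047854 main [-0.273 -0.962 -0.003] res 0.0012572171844518177
mug [0.77118136 0.00791215 0.00347954]
tape [ 0.54556018 -0.26409372  0.00353846]
mic [0.63015963 0.0492242  0.03514211]
phone [ 0.75270091 -0.19661673  0.01006963]
white [ 0.39475957 -0.10669713  0.01157962]
side red 20 [ 0.6562 -0.1166  0.0525] [ 0.585 -0.144  0.034] [ 0.679 -0.101  0.116]
side yel 90 [ 0.5673 -0.0957  0.1412] [ 0.552 -0.115  0.107] [ 0.599 -0.044  0.153]
  normal [-0.741  0.15  -0.654] yaw 168.56358092707632 main [-0.589 -0.612  0.527] res 0.00245998378895422
side grn 27 [ 0.5705 -0.1099  0.1202] [ 0.554 -0.151  0.113] [ 0.589 -0.044  0.126]
  normal [-0.619  0.159 -0.769] yaw 165.63269909610213 main [-0.222 -0.975 -0.022] res 0.001372261768968973
```

View pics/crop0.png

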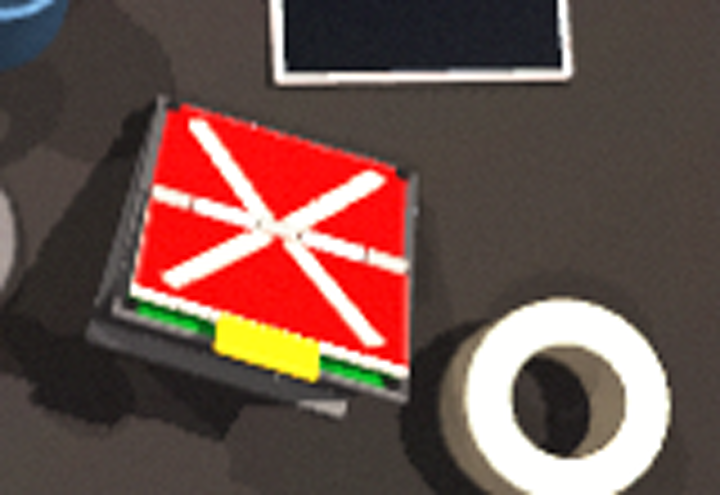

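View pics/crop1.png

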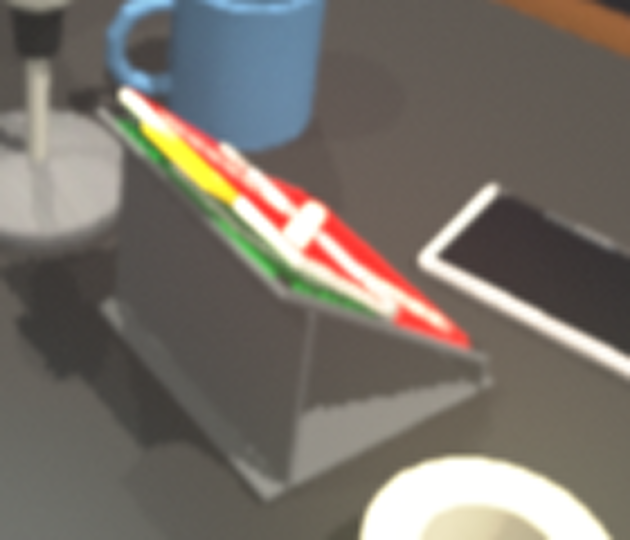

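The crop confirms it: the small sign is at red, flap slightly raised, tab free at the near edge. Now a model fit for its pose and the flap angle.

```bash
cat > fit.py <<'E'
from h import *
from scipy.optimize import least_squares
F=pickle.load(open('F0.pkl','rb'))
f=F['top'];im=f['image'].astype(int)
r,g,b=im[...,0],im[...,1],im[...,2];P=pts(f)
box=np.zeros(r.shape,bool);box[145:215,308:388]=1
cl=((r>150)&(g<60)&(b<60))|((r>150)&(g>140)&(b<80))|((r>190)&(g>190))
m=box&cl&(P[...,2]>0.02)
m=cv2.erode(m.astype(np.uint8),np.ones((3,3)))>0
Q=P[m]; yel=P[box&(r>150)&(g>140)&(b<80)&(P[...,2]>.12)]
def tos(p,X):
    c,s=np.cos(p[2]),np.sin(p[2]);d=X-[p[0],p[1],0]
    return np.c_[c*d[:,0]+s*d[:,1],-s*d[:,0]+c*d[:,1],d[:,2]]
def res(p,X=Q):
    S=tos(p,X);x,z=S[:,0],S[:,2]-.078
    a=np.radians(40)
    lo=x*np.sin(a)+z*np.cos(a)+.0035
    b=a+p[3]; fl=x*np.sin(b)+z*np.cos(b)-.002
    e=np.where(x>0,lo,fl); e[abs(x)<.008]=0
    yy=tos(p,yel)[:,1].mean()
    xs=np.hypot(*(tos(p,yel)[:,[0,2]]-[0,.078]).T).mean()-.092
    return np.r_[np.clip(e,-.02,.02)+ (0), 20*yy, 5*xs, 10*(np.percentile(S[:,1],1)+np.percentile(S[:,1],99))]
best=least_squares(res,[.625,-.113,-.28,.1],loss='soft_l1',f_scale=.002,diff_step=1e-4)
p=best.x;print(p.round(4),np.degrees(p[2]),np.std(res(p)[:-3]),res(p)[-3:])
S=tos(p,Q);print(np.percentile(S,[1,50,99],axis=0).round(3))
np.save('pose.npy',p)
def w(p,q):
    c,s=np.cos(p[2]),np.sin(p[2]);q=np.atleast_2d(q);return np.c_[p[0]+c*q[:,0]-s*q[:,1],p[1]+s*q[:,0]+c*q[:,1],q[:,2]]
for n in F:
    I=F[n]['image'][:,:,::-1].copy();I=cv2.resize(I,None,fx=1.5,fy=1.5)
    a=np.radians(40)
    def draw(pp,col):
        uv=(proj(F[n],w(p,pp))*1.5).astype(int);cv2.polylines(I,[uv.reshape(-1,1,2)],True,col,1)
    u=lambda L,y,h,ang:[-L*np.cos(ang)+h*np.sin(ang),y,.078+L*np.sin(ang)+h*np.cos(ang)]
    draw([u(82,0,0,a)]*1 and [u(.082,-.065,-.0035,a),u(.082,.065,-.0035,a),u(-.082,.065,-.0035,a),u(-.082,-.065,-.0035,a)],(255,255,0))
    bb=a+p[3];draw([u(0,-.06,.002,bb),u(0,.06,.002,bb),u(.081,.06,.002,bb),u(.081,.022,.002,bb),u(.103,.022,.002,bb),u(.103,-.022,.002,bb),u(.081,-.022,.002,bb),u(.081,-.06,.002,bb)],(255,0,255))
    cx,cy=(int(v*1.5) for v in((347,187) if n=='top' else (324,250)))
    cv2.imwrite(f'pics/fit_{n}.png',cv2.resize(I[cy-90:cy+90,cx-100:cx+100],None,fx=3,fy=3))
E
python3 fit.py; python3 -c "
from h import *;from station import *
print(R_wxyz(observe()['tool_rot']).round(3))"
python3 -c "
import cv2,numpy as np
cv2.imwrite('pics/fitb.png',np.hstack([cv2.resize(cv2.imread('pics/fit_'+n+'.png'),(400,360)) for n in('top','side')]))"
```

```text
[ 0.629  -0.1132 -0.3034  0.0908] -17.38077042798696 0.0015759357454246453 [ 0.00201538  0.0418909  -0.00201462]
[[-0.073 -0.056  0.031]
 [-0.02  -0.002  0.101]
 [ 0.05   0.055  0.154]]
[[ 0.     0.925  0.38 ]
 [-0.     0.38  -0.925]
 [-1.    -0.     0.   ]]
```

View pics/fitb.png

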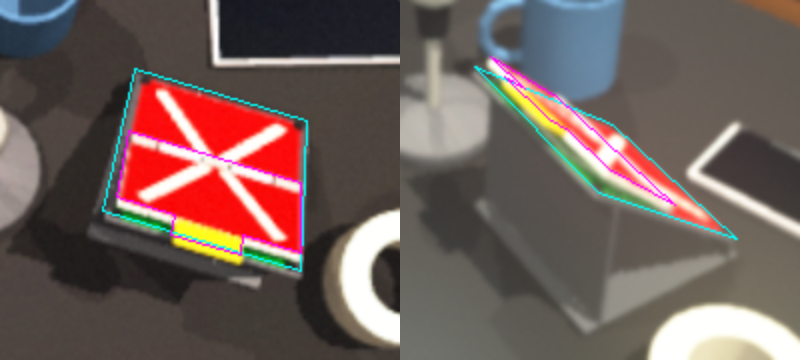

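```bash
cat > plan.py <<'E'
from h import *
from station import observe
p=np.load('pose.npy')
def pose(px,pz,delta,py=0.0):
    """tip in sign frame -> world T; delta = declination deg"""
    d=np.radians(delta);c,s=np.cos(p[2]),np.sin(p[2])
    X=np.array([c,s,0]);Y=np.array([-s,c,0]);Z=np.array([0,0,1.])
    x=np.cos(d)*X-np.sin(d)*Z; y=np.sin(d)*X+np.cos(d)*Z; z=np.cross(x,y)
    return np.array([p[0],p[1],0])+px*X+py*Y+pz*Z, np.stack([x,y,z],1)
def flap(phi,gap,r,delta,half=.011,py=0):
    b=np.radians(40)+phi;e=np.array([-np.cos(b),np.sin(b)]);n=np.array([np.sin(b),np.cos(b)])
    d=np.radians(delta);y=np.array([np.sin(d),np.cos(d)])
    q=np.array([0,.078])+r*e-(.002+gap+half*abs(n@y))*n
    return pose(q[0],q[1],delta,py)
def rows(targets,steps,hand=0):
    s=observe();P=s['eef_pos'].copy();M=R_wxyz(s['tool_rot'])
    print('t',round(s['time_s'],2),'F',s['contact_force'].round(2),'tcp',P.round(4))
    out=[]
    for (tp,tm),k in zip(targets,steps):
        for i in range(k,0,-1):
            dv=M.T@(tp-P)/i*1000; rv=R.from_matrix(M.T@tm).as_rotvec()/i
            dv=np.round(dv,0 if abs(dv).max()>5 else 1);rv=np.round(rv,3)
            out.append([*dv.tolist(),*rv.tolist(),hand])
            P=P+M@dv/1000;M=M@R.from_rotvec(rv).as_matrix()
    for i in range(0,len(out),5):print(out[i:i+5])
E
python3 - <<'E'
from plan import *
# transit: high behind the sign, then pre-contact
T=[pose(-.17,.26,60),flap(.09,.035,.115,35)]
for t in T: print(t[0].round(3))
rows(T,[20,5])
E
```

```text
[ 0.467 -0.062  0.26 ]
[ 0.519 -0.079  0.126]
t 0.7 F [ 0.26 -0.01  0.38] tcp [ 0.2375 -0.5782  0.2314]
[[-1.0, 20.0, -19.0, 0.034, -0.009, 0.025, 0], [-1.0, 20.0, -20.0, 0.034, -0.009, 0.025, 0], [-1.0, 19.0, -21.0, 0.034, -0.009, 0.025, 0], [-1.0, 18.0, -21.0, 0.034, -0.009, 0.025, 0], [-0.0, 18.0, -22.0, 0.034, -0.009, 0.025, 0]]
[[-0.0, 17.0, -23.0, 0.034, -0.009, 0.025, 0], [0.0, 16.0, -23.0, 0.034, -0.009, 0.025, 0], [0.0, 15.0, -24.0, 0.034, -0.009, 0.025, 0], [1.0, 15.0, -24.0, 0.034, -0.009, 0.025, 0], [1.0, 14.0, -25.0, 0.034, -0.009, 0.025, 0]]
[[1.0, 13.0, -25.0, 0.034, -0.009, 0.025, 0], [1.0, 12.0, -26.0, 0.034, -0.009, 0.025, 0], [1.0, 11.0, -26.0, 0.034, -0.009, 0.025, 0], [1.0, 10.0, -26.0, 0.034, -0.009, 0.025, 0], [1.0, 9.0, -27.0, 0.034, -0.009, 0.025, 0]]
[[1.0, 8.0, -27.0, 0.033, -0.009, 0.026, 0], [0.0, 7.0, -27.0, 0.034, -0.009, 0.025, 0], [0.0, 6.0, -28.0, 0.033, -0.009, 0.026, 0], [1.0, 6.0, -28.0, 0.034, -0.009, 0.025, 0], [0.0, 4.0, -28.0, 0.033, -0.009, 0.026, 0]]
[[29.0, -4.0, 0.0, 0.0, -0.0, 0.087, 0], [28.0, -6.0, 0.0, 0.0, -0.0, 0.087, 0], [28.0, -9.0, 0.0, 0.0, -0.0, 0.087, 0], [27.0, -11.0, 0.0, 0.0, -0.0, 0.087, 0], [25.0, -14.0, 0.0, 0.0, -0.0, 0.088, 0]]
```

>>> carry_out(
  motion=[
    [[-1, 20, -19, 0.034, -0.009, 0.025, 0], [-1, 20, -20, 0.034, -0.009, 0.025, 0], [-1, 19, -21, 0.034, -0.009, 0.025, 0], [-1, 18, -21, 0.034, -0.009, 0.025, 0], [0, 18, -22, 0.034, -0.009, 0.025, 0]],
  ],
)

```text
time_s: 1.12
eef_pos: [0.2952, -0.4492, 0.2386]
tool_rot: [0.588, 0.47, 0.512, -0.414]
contact_force: [-0.0, 0.4, 0.2]
gripper_width: 0.0255
```

>>> carry_out(
  motion=[
    [[0, 17, -23, 0.034, -0.009, 0.025, 0], [0, 16, -23, 0.034, -0.009, 0.025, 0], [0, 15, -24, 0.034, -0.009, 0.025, 0], [1, 15, -24, 0.034, -0.009, 0.025, 0], [1, 14, -25, 0.034, -0.009, 0.025, 0]],
  ],
)

```text
time_s: 1.53
eef_pos: [0.3531, -0.3197, 0.2455]
tool_rot: [0.582, 0.54, 0.431, -0.429]
contact_force: [-0.2, 0.3, 0.6]
gripper_width: -0.0001
```

>>> carry_out(
  motion=[
    [[1, 13, -25, 0.034, -0.009, 0.025, 0], [1, 12, -26, 0.034, -0.009, 0.025, 0], [1, 11, -26, 0.034, -0.009, 0.025, 0], [1, 10, -26, 0.034, -0.009, 0.025, 0], [1, 9, -27, 0.034, -0.009, 0.025, 0]],
  ],
)

```text
time_s: 1.95
eef_pos: [0.4108, -0.1907, 0.2519]
tool_rot: [0.57, 0.603, 0.346, -0.438]
contact_force: [0.7, -0.8, 0.3]
gripper_width: 0.0002
```

>>> carry_out(
  motion=[
    [[1, 8, -27, 0.033, -0.009, 0.026, 0], [0, 7, -27, 0.034, -0.009, 0.025, 0], [0, 6, -28, 0.033, -0.009, 0.026, 0], [1, 6, -28, 0.034, -0.009, 0.025, 0], [0, 4, -28, 0.033, -0.009, 0.026, 0]],
  ],
)

```text
time_s: 2.37
eef_pos: [0.4669, -0.0608, 0.2604]
tool_rot: [0.552, 0.659, 0.256, -0.442]
contact_force: [0.2, -0.8, 0.2]
gripper_width: -0.0
```

```bash
python3 - <<'E'
from plan import *
from station import grab_frame
s=observe();print(s['q'].round(2),s['gripper_width'])
f=grab_frame('wrist');save(f,'pics/w1.png');pickle.dump((s,f),open('w1.pkl','wb'))
rows([flap(.09,.035,.115,35)],[10])
E
```

```text
[ 0.87 -0.49 -0.72  2.18 -0.3   0.83 -1.6 ] -2.7586750373966674e-05
t 2.42 F [1.07 5.86 0.13] tcp [ 0.4687 -0.0557  0.261 ]
[[14.0, -2.0, 1.0, -0.0, -0.0, 0.043, 0], [14.0, -3.0, 1.0, -0.0, -0.0, 0.043, 0], [14.0, -3.0, 1.0, -0.0, -0.0, 0.043, 0], [14.0, -4.0, 1.0, -0.0, -0.0, 0.043, 0], [14.0, -5.0, 1.0, -0.0, -0.0, 0.043, 0]]
[[14.0, -5.0, 0.0, -0.0, -0.0, 0.043, 0], [14.0, -6.0, 1.0, -0.0, -0.0, 0.043, 0], [13.0, -6.0, 0.0, -0.0, -0.0, 0.043, 0], [13.0, -7.0, 1.0, -0.0, -0.0, 0.043, 0], [13.0, -7.0, 0.0, -0.001, -0.001, 0.044, 0]]
```

View pics/w1.png

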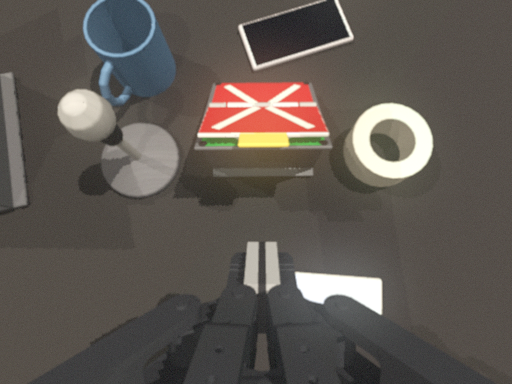

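Wrist picture: small sign dead ahead, yellow tab at (263,140), the shut fingers in line at (262,260), mic on the left, tape on the right, both clear. Joint 2 is near its lower limit, so I check the reach with a slightly steeper tool.

```bash
python3 - <<'E'
from plan import *
from fit import tos
s,f=pickle.load(open('w1.pkl','rb'))
T=np.eye(4);T[:3,:3]=R_wxyz(s['tool_rot']);T[:3,3]=s['eef_pos']
P=pts(f,T@np.array(f['tool_from_camera']));im=f['image'].astype(int);r,g,b=im[...,0],im[...,1],im[...,2]
box=np.zeros(r.shape,bool);box[75:160,190:335]=1
y=cv2.erode((box&(r>150)&(g>140)&(b<80)).astype(np.uint8),np.ones((3,3)))>0
g2=box&(g>80)&(r<60)&(b<60);rd=cv2.erode((box&(r>150)&(g<60)&(b<60)).astype(np.uint8),np.ones((3,3)))>0
for n,m in(('yel',y),('grn',g2),('red',rd)):
    S=tos(p,P[m]);print(n,m.sum(),np.median(S,0).round(4),S.min(0).round(3),S.max(0).round(3))
S=tos(p,P[y]);x,z=S[:,0],S[:,2]-.078;print('tab r',np.hypot(x,z).mean(),'phi',np.median(np.arctan2(z,-x))-np.radians(40))
S=tos(p,P[rd]);m=S[:,0]>.01;n=np.polyfit(S[m,0],S[m,2],1);print('low slope',np.degrees(np.arctan(n[0])),n[1])
m=S[:,0]<-.012;n=np.polyfit(S[m,0],S[m,2],1);print('flap slope',np.degrees(np.arctan(n[0])),n[1])
rows([flap(.09,.03,.115,42)],[10])
E
```

```text
[ 0.629  -0.1132 -0.3034  0.0908] -17.38077042798696 0.0015759357454246453 [ 0.00201538  0.0418909  -0.00201462]
[[-0.073 -0.056  0.031]
 [-0.02  -0.002  0.101]
 [ 0.05   0.055  0.154]]
  return _methods._mean(a, axis=axis, dtype=dtype,
  ret = um.true_divide(
Traceback (most recent call last):
ValueError: zero-size array to reduction operation minimum which has no identity
```

```bash
python3 - <<'E' 2>&1 | tail -12
from plan import *
from fit import tos
s,f=pickle.load(open('w1.pkl','rb'))
T=np.eye(4);T[:3,:3]=R_wxyz(s['tool_rot']);T[:3,3]=s['eef_pos']
P=pts(f,T@np.array(f['tool_from_camera']));im=f['image'].astype(int);r,g,b=im[...,0],im[...,1],im[...,2]
print(im[140,263],im[122,225],f['depth'][140,263])
box=np.zeros(r.shape,bool);box[75:160,190:335]=1
h=cv2.cvtColor(f['image'],cv2.COLOR_RGB2HSV);H,Sa,V=[h[...,i].astype(int) for i in range(3)]
er=lambda m:cv2.erode((box&m&(f['depth']>0)).astype(np.uint8),np.ones((3,3)))>0
y=er((abs(H-28)<6)&(Sa>150)&(V>100));rd=er(((H<6)|(H>174))&(Sa>150)&(V>90))
for n,m in(('yel',y),('red',rd)):
    S=tos(p,P[m]);print(n,m.sum(),np.median(S,0).round(4),S.min(0).round(3),S.max(0).round(3))
S=tos(p,P[y]);x,z=S[:,0],S[:,2]-.078;print('tab r',np.hypot(x,z).mean(),'phi',np.median(np.arctan2(z,-x))-np.radians(40))
S=tos(p,P[rd]);m=S[:,0]>.01;n=np.polyfit(S[m,0],S[m,2],1);print('low slope',np.degrees(np.arctan(n[0])),n[1])
m=S[:,0]<-.012;n=np.polyfit(S[m,0],S[m,2],1);print('flap slope',np.degrees(np.arctan(n[0])),n[1])
rows([flap(.09,.03,.115,42)],[10])
E
```

```text
ret = um.true_divide(
[ 0.629  -0.1132 -0.3034  0.0908] -17.38077042798696 0.0015759357454246453 [ 0.00201538  0.0418909  -0.00201462]
[[-0.073 -0.056  0.031]
 [-0.02  -0.002  0.101]
 [ 0.05   0.055  0.154]]
[255 240 122] [255 255 237] 0.29042515
Traceback (most recent call last):
ValueError: zero-size array to reduction operation minimum which has no identity
```

```bash
sed -i '0,/^best=/s//if __name__!="__main__": raise SystemExit\nbest=/' fit.py; python3 - <<'E' 2>&1 | tail -12
from plan import *
def tos(p,X):
    c,s=np.cos(p[2]),np.sin(p[2]);d=X-[p[0],p[1],0]
    return np.c_[c*d[:,0]+s*d[:,1],-s*d[:,0]+c*d[:,1],d[:,2]]
s,f=pickle.load(open('w1.pkl','rb'))
T=np.eye(4);T[:3,:3]=R_wxyz(s['tool_rot']);T[:3,3]=s['eef_pos']
P=pts(f,T@np.array(f['tool_from_camera']));im=f['image']
box=np.zeros(im.shape[:2],bool);box[75:160,190:335]=1
h=cv2.cvtColor(im,cv2.COLOR_RGB2HSV);H,Sa,V=[h[...,i].astype(int) for i in range(3)]
er=lambda m:cv2.erode((box&m&(f['depth']>0)).astype(np.uint8),np.ones((3,3)))>0
y=er((abs(H-27)<7)&(Sa>90)&(V>100));rd=er(((H<8)|(H>172))&(Sa>100)&(V>90))
for n,m in(('yel',y),('red',rd)):
    S=tos(p,P[m]);print(n,m.sum(),np.median(S,0).round(4),S.min(0).round(3),S.max(0).round(3))
S=tos(p,P[y]);x,z=S[:,0],S[:,2]-.078;print('tab r',np.hypot(x,z).mean(),'phi',np.median(np.arctan2(z,-x))-np.radians(40))
S=tos(p,P[rd]);m=S[:,0]>.01;n=np.polyfit(S[m,0],S[m,2],1);print('low slope',np.degrees(np.arctan(n[0])),n[1])
m=S[:,0]<-.012;n=np.polyfit(S[m,0],S[m,2],1);print('flap slope',np.degrees(np.arctan(n[0])),n[1])
rows([flap(.09,.03,.115,42)],[10])
E
```

```text
yel 572 [-0.0683  0.0008  0.1486] [-0.075 -0.021  0.138] [-0.059  0.021  0.155]
red 2886 [-0.0202  0.0005  0.0996] [-0.054 -0.058 -0.002] [0.071 0.059 0.135]
tab r 0.09737835531898735 phi 0.10205442450648905
low slope -42.71428353230951 0.07462944114392468
flap slope -45.66511122373326 0.07922076895803408
t 2.42 F [1.07 5.86 0.13] tcp [ 0.4687 -0.0557  0.261 ]
[[14.0, -2.0, 1.0, -0.0, -0.0, 0.031, 0], [14.0, -2.0, 1.0, -0.0, -0.0, 0.031, 0], [14.0, -2.0, 1.0, -0.0, -0.0, 0.031, 0], [14.0, -3.0, 1.0, -0.0, -0.0, 0.031, 0], [14.0, -3.0, 1.0, -0.0, -0.0, 0.031, 0]]
[[14.0, -4.0, 0.0, -0.0, -0.0, 0.031, 0], [14.0, -4.0, 1.0, -0.0, -0.0, 0.031, 0], [14.0, -5.0, 0.0, -0.0, -0.0, 0.03, 0], [14.0, -5.0, 1.0, -0.0, -0.0, 0.031, 0], [13.0, -6.0, 0.0, -0.001, -0.001, 0.03, 0]]
```

```bash
python3 - <<'E'
from plan import *
c,s=np.cos(p[2]),np.sin(p[2]);p[:2]+=-.002*np.array([c,s]);np.save('pose.npy',p)
t=flap(.1,.03,.115,42);print(t[0])
rows([t],[10])
E
```

```text
[ 0.52107366 -0.07946933  0.13034641]
t 2.42 F [1.07 5.86 0.13] tcp [ 0.4687 -0.0557  0.261 ]
[[14.0, -2.0, 1.0, -0.0, -0.0, 0.031, 0], [14.0, -2.0, 1.0, -0.0, -0.0, 0.031, 0], [14.0, -3.0, 1.0, -0.0, -0.0, 0.031, 0], [14.0, -3.0, 1.0, -0.0, -0.0, 0.031, 0], [14.0, -3.0, 1.0, -0.0, -0.0, 0.031, 0]]
[[14.0, -4.0, 0.0, -0.0, -0.0, 0.031, 0], [14.0, -4.0, 1.0, -0.0, -0.0, 0.031, 0], [13.0, -5.0, 0.0, -0.0, -0.0, 0.03, 0], [13.0, -5.0, 1.0, -0.0, -0.0, 0.031, 0], [13.0, -5.0, 0.0, -0.001, -0.001, 0.03, 0]]
```

>>> carry_out(
  motion=[
    [[14, -2, 1, 0, 0, 0.031, 0], [14, -2, 1, 0, 0, 0.031, 0], [14, -2, 1, 0, 0, 0.031, 0], [14, -3, 1, 0, 0, 0.031, 0], [14, -3, 1, 0, 0, 0.031, 0]],
  ],
)

```text
time_s: 2.83
eef_pos: [0.4926, -0.0756, 0.1948]
tool_rot: [0.585, 0.677, 0.204, -0.397]
contact_force: [0.3, 0.0, -0.2]
gripper_width: -0.0003
```

>>> carry_out(
  motion=[
    [[14, -4, 0, 0, 0, 0.031, 0], [14, -4, 1, 0, 0, 0.031, 0], [14, -5, 0, 0, 0, 0.03, 0], [12, -5, 1, 0, 0, 0.031, 0], [10, -6, 0, 0, 0, 0.03, 0]],
  ],
)

```text
time_s: 3.25
eef_pos: [0.5294, -0.0832, 0.1414]
tool_rot: [0.61, 0.688, 0.161, -0.36]
contact_force: [0.7, 1.3, -0.8]
gripper_width: -0.0
```

```bash
cat > chk.py <<'E'
from plan import *
from station import grab_frame
def tip():
    s=observe();M=R_wxyz(s['tool_rot']);c,q=np.cos(p[2]),np.sin(p[2]);d=s['eef_pos']-[p[0],p[1],0]
    print('tip sign',np.round([c*d[0]+q*d[1],-q*d[0]+c*d[1],d[2]],4),'decl',np.degrees(np.arcsin(-M[2,0])).round(1),'q',s['q'].round(2),'F',s['contact_force'].round(2))
def look(name,n):
    f=grab_frame(n);
    u,v=(347,175) if n=='top' else (315,235)
    cv2.imwrite(name,cv2.resize(f['image'][v-100:v+100,u-130:u+130,::-1],None,fx=3,fy=3,interpolation=cv2.INTER_CUBIC));return f
E
python3 - <<'E'
from chk import *
tip();look('pics/s2.png','side')
rows([flap(.1,.006,.094,42)],[5])
E
```

```text
tip sign [-0.102  -0.0011  0.1414] decl 43.7 q [ 1.28 -0.35 -1.24  2.42 -0.72  0.09 -1.25] F [ 0.69  1.33 -0.81]
t 3.3 F [-0.85  0.57  0.22] tcp [ 0.5294 -0.083   0.1409]
[[4.5, 1.9, -0.2, 0.0, 0.0, 0.006, 0], [4.5, 1.9, -0.2, 0.0, 0.0, 0.006, 0], [4.6, 1.8, -0.2, 0.0, 0.0, 0.006, 0], [4.5, 1.8, -0.1, 0.0, 0.0, 0.006, 0], [4.6, 1.8, -0.2, 0.0, 0.0, 0.006, 0]]
```

View pics/s2.png

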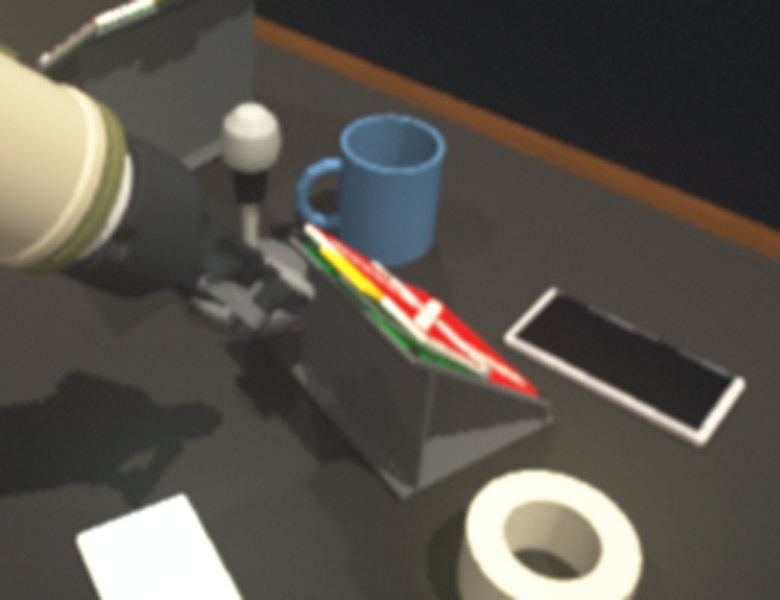

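The side view shows the fingertip at about (300,280), just short of and below the tab at (345,270), with the mic clear behind the gripper. Joints 4 and 6 are near their limits, so I steepen the tool a little while sliding in under the tab.

```bash
python3 - <<'E'
from chk import *
rows([flap(.1,.006,.095,50)],[5])
E
```

```text
t 3.3 F [-0.85  0.57  0.22] tcp [ 0.5294 -0.083   0.1409]
[[4.3, 1.9, -0.2, 0.0, 0.0, -0.022, 0], [4.3, 2.0, -0.2, 0.0, 0.0, -0.022, 0], [4.2, 2.1, -0.2, 0.0, 0.0, -0.022, 0], [4.2, 2.2, -0.1, 0.0, 0.0, -0.022, 0], [4.1, 2.2, -0.2, 0.0, 0.0, -0.021, 0]]
```

>>> carry_out(
  motion=[
    [[4, 1, 0, 0, 0, -0.022, 0], [4, 1, 0, 0, 0, -0.022, 0], [4, 2, 0, 0, 0, -0.022, 0], [4, 2, 0, 0, 0, -0.022, 0], [3, 2, 0, 0, 0, -0.022, 0]],
  ],
)

```text
time_s: 3.72
eef_pos: [0.5469, -0.0892, 0.1339]
tool_rot: [0.588, 0.678, 0.2, -0.394]
contact_force: [-0.4, -0.9, 0.4]
gripper_width: 0.0001
```

```bash
python3 - <<'E'
from chk import *
tip()
rows([flap(.1,.006,.095,50)],[5])
E
```

```text
tip sign [-0.0835 -0.0015  0.1339] decl 50.2 q [ 1.56 -0.34 -1.44  2.3  -0.64  0.25 -1.29] F [-0.4  -0.94  0.37]
t 3.72 F [-0.4  -0.94  0.37] tcp [ 0.5469 -0.0892  0.1339]
[[0.6, 0.4, -0.3, 0.0, 0.0, 0.001, 0], [0.6, 0.4, -0.3, 0.0, 0.0, 0.001, 0], [0.6, 0.4, -0.3, 0.0, 0.001, 0.0, 0], [0.7, 0.4, -0.3, 0.001, 0.0, 0.001, 0], [0.6, 0.4, -0.3, 0.0, 0.001, 0.0, 0]]
```

```bash
python3 - <<'E'
from chk import *
rows([flap(.1,.0,.094,52),flap(.5,0,.094,57)],[3,7])
E
```

```text
t 3.72 F [-0.4  -0.94  0.37] tcp [ 0.5469 -0.0892  0.1339]
[[1.2, 2.7, -0.5, 0.0, 0.001, -0.011, 0], [1.2, 2.7, -0.5, 0.001, 0.0, -0.01, 0], [1.2, 2.8, -0.5, 0.0, 0.001, -0.011, 0], [-0.0, 5.0, -0.0, 0.0, -0.0, -0.012, 0], [-0.0, 5.0, -0.0, 0.0, -0.0, -0.012, 0]]
[[-0.0, 6.0, -0.0, 0.0, -0.0, -0.013, 0], [-1.0, 5.0, -0.0, 0.0, -0.0, -0.012, 0], [-1.0, 6.0, -0.0, 0.0, -0.0, -0.013, 0], [-1.0, 5.0, -0.0, 0.0, -0.0, -0.012, 0], [-0.0, 6.0, -0.0, 0.0, -0.0, -0.013, 0]]
```

>>> carry_out(
  motion=[
    [[1, 3, -0.5, 0, 0, -0.011, 0], [1, 3, -0.5, 0, 0, -0.011, 0], [1, 3, -0.5, 0, 0, -0.011, 0], [0, 4, 0, 0, 0, -0.012, 0], [0, 4, 0, 0, 0, -0.012, 0]],
  ],
)

```text
time_s: 4.13
eef_pos: [0.5579, -0.0919, 0.1401]
tool_rot: [0.578, 0.672, 0.217, -0.41]
contact_force: [0.0, 0.5, -0.4]
gripper_width: 0.0003
```

```bash
python3 - <<'E'
from chk import *
tip();look('pics/s3.png','side')
rows([flap(.55,0,.094,58)],[5])
E
```

```text
tip sign [-0.0722 -0.0008  0.1401] decl 53.2 q [ 1.54 -0.15 -1.46  2.23  0.06  0.31 -1.9 ] F [ 0.04  0.51 -0.37]
t 4.18 F [-0.14 -2.39  1.65] tcp [ 0.559  -0.0932  0.1414]
[[-0.0, 7.0, -0.0, 0.001, 0.001, -0.017, 0], [-0.0, 7.0, -0.0, 0.001, 0.001, -0.017, 0], [-0.0, 7.0, -1.0, 0.0, 0.001, -0.017, 0], [-1.0, 8.0, -0.0, 0.001, 0.001, -0.017, 0], [-0.0, 7.0, -1.0, 0.0, 0.001, -0.017, 0]]
```

View pics/s3.png

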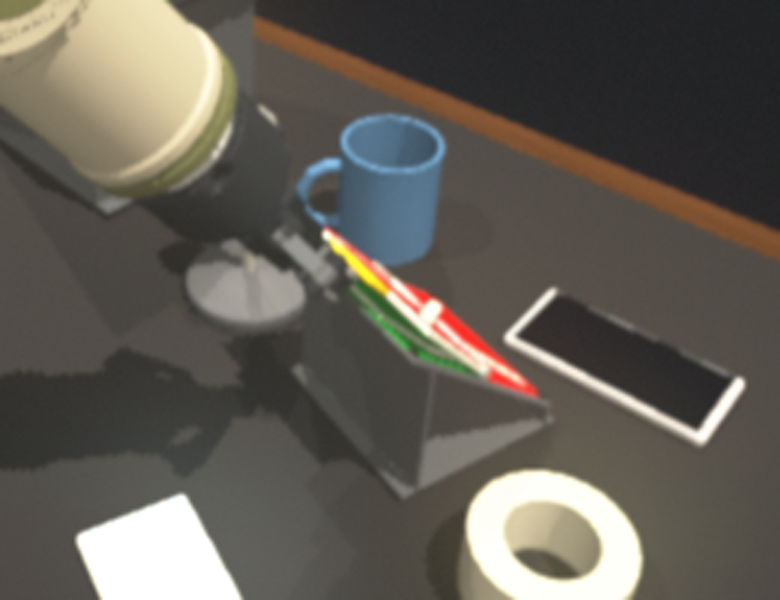

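The side view shows the flap lifting off: the fingertip is under the tab at (330,280) and green shows below at (400,330). I go on along the arc.

>>> carry_out(
  motion=[
    [[0, 6, 0, 0.001, 0.001, -0.02, 0], [0, 6, 0, 0.001, 0.001, -0.02, 0], [0, 6, -1, 0, 0.001, -0.02, 0], [-1, 6, 0, 0.001, 0.001, -0.02, 0], [0, 6, -1, 0, 0.001, -0.02, 0]],
  ],
)

```text
time_s: 4.6
eef_pos: [0.5807, -0.096, 0.1569]
tool_rot: [0.554, 0.663, 0.252, -0.436]
contact_force: [-0.5, -0.2, 0.1]
gripper_width: -0.0002
```

```bash
python3 - <<'E'
from chk import *
tip();look('pics/t4.png','top');look('pics/s4.png','side')
cv2.imwrite('pics/b4.png',np.hstack([cv2.resize(cv2.imread(f'pics/{k}4.png'),(400,308)) for k in 'ts']))
rows([flap(.95,0,.094,65)],[5])
E
```

```text
tip sign [-0.0492  0.002   0.1569] decl 59.0 q [ 1.38  0.14 -1.4   2.08  0.54  0.57 -2.26] F [-0.52 -0.16  0.15]
t 4.7 F [-0.37  1.13  0.36] tcp [ 0.582  -0.0955  0.1578]
[[2.0, 9.0, 1.0, -0.001, -0.001, -0.021, 0], [2.0, 9.0, 0.0, -0.0, -0.002, -0.021, 0], [2.0, 9.0, 1.0, -0.001, -0.001, -0.022, 0], [1.0, 9.0, 0.0, -0.0, -0.002, -0.021, 0], [1.0, 9.0, 1.0, -0.001, -0.001, -0.022, 0]]
```

View pics/b4.png

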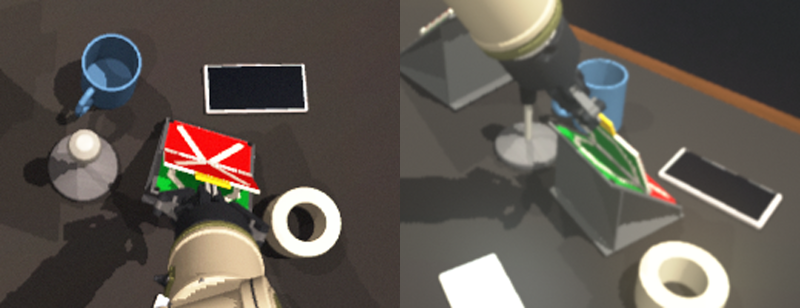

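The top view shows the finger pushing the tab at (212,182) from the near side, with the mic and tape clear. The flap is now about 35 degrees up. Continuing.

>>> carry_out(
  motion=[
    [[2, 8, 0, 0, 0, -0.021, 0], [2, 8, 0, 0, 0, -0.021, 0], [2, 8, 0, 0, 0, -0.022, 0], [1, 8, 0, 0, 0, -0.021, 0], [1, 8, 0, 0, 0, -0.022, 0]],
  ],
)

```text
time_s: 5.12
eef_pos: [0.6178, -0.1068, 0.1692]
tool_rot: [0.531, 0.648, 0.287, -0.464]
contact_force: [-0.7, 1.0, -0.2]
gripper_width: -0.0001
```

```bash
python3 - <<'E'
from chk import *
tip();look('pics/s5.png','side')
rows([flap(1.4,0,.09,76)],[5])
E
```

```text
tip sign [-0.0106  0.0028  0.1692] decl 65.1 q [ 1.16  0.34 -1.26  1.9   0.64  0.8  -2.27] F [-0.67  0.98 -0.17]
t 5.17 F [ 0.04 -2.47  0.75] tcp [ 0.6195 -0.1078  0.1703]
[[6.0, 7.0, 0.0, -0.0, -0.001, -0.038, 0], [5.0, 8.0, 1.0, -0.0, -0.001, -0.038, 0], [5.0, 8.0, 0.0, -0.0, -0.001, -0.038, 0], [5.0, 8.0, 1.0, -0.001, -0.002, -0.039, 0], [4.0, 8.0, 0.0, -0.0, -0.001, -0.038, 0]]
```

View pics/s5.png

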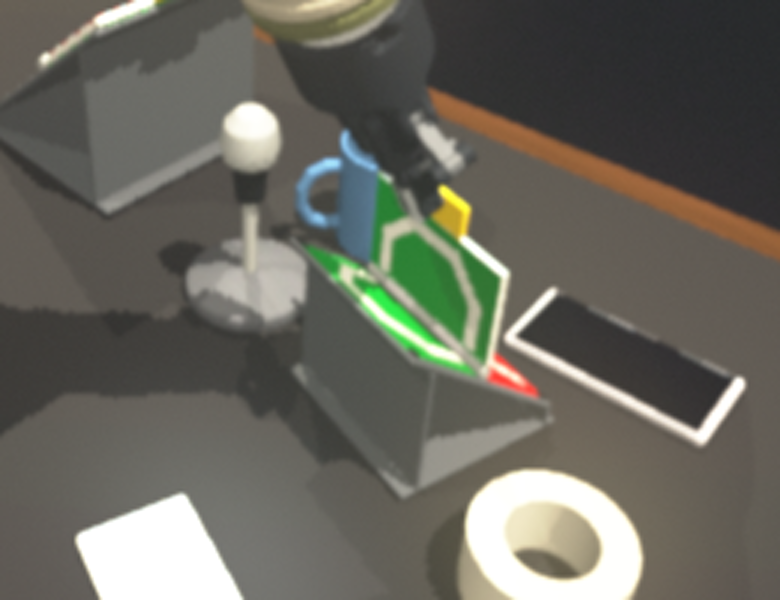

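The flap stands upright with the fingertip behind its tab at (435,205). On over the top.

>>> carry_out(
  motion=[
    [[6, 7, 0, 0, 0, -0.038, 0], [5, 8, 0, 0, 0, -0.038, 0], [5, 8, 0, 0, 0, -0.038, 0], [5, 8, 1, 0, -0.001, -0.038, 0], [4, 8, 0, 0, -0.001, -0.038, 0]],
  ],
)

```text
time_s: 5.58
eef_pos: [0.6611, -0.1213, 0.1598]
tool_rot: [0.485, 0.618, 0.347, -0.513]
contact_force: [0.1, -0.8, 1.4]
gripper_width: 0.0
```

```bash
python3 - <<'E'
from chk import *
tip()
rows([flap(1.7,0,.086,84),flap(2.1,0,.08,90)],[5,5])
E
```

```text
tip sign [0.0351 0.0019 0.1598] decl 75.9 q [ 0.94  0.57 -1.14  1.62  0.68  1.1  -2.21] F [ 0.05 -0.79  1.43]
t 5.58 F [ 0.05 -0.79  1.43] tcp [ 0.6611 -0.1213  0.1598]
[[4.4, 3.5, 0.4, 0.0, -0.001, -0.028, 0], [4.4, 3.6, 0.4, 0.0, -0.001, -0.028, 0], [4.2, 3.8, 0.4, 0.0, -0.001, -0.028, 0], [4.2, 3.9, 0.4, 0.0, -0.001, -0.028, 0], [4.0, 4.0, 0.4, 0.001, -0.0, -0.028, 0]]
[[7.0, 2.0, 0.0, -0.0, -0.0, -0.021, 0], [7.0, 3.0, 0.0, -0.0, -0.0, -0.021, 0], [6.0, 3.0, 0.0, -0.0, -0.0, -0.021, 0], [7.0, 3.0, 0.0, -0.0, -0.0, -0.021, 0], [6.0, 3.0, 0.0, -0.0, -0.0, -0.021, 0]]
```

>>> carry_out(
  motion=[
    [[4.5, 3.5, 0.4, 0, 0, -0.028, 0], [4.5, 3.5, 0.4, 0, 0, -0.028, 0], [4, 4, 0.4, 0, 0, -0.028, 0], [4, 4, 0.4, 0, 0, -0.028, 0], [4, 4, 0.4, 0, 0, -0.028, 0]],
  ],
)

```text
time_s: 6.0
eef_pos: [0.6823, -0.1295, 0.1433]
tool_rot: [0.448, 0.592, 0.389, -0.545]
contact_force: [-0.7, 0.6, 0.0]
gripper_width: -0.0004
```

>>> carry_out(
  motion=[
    [[7, 2, 0, 0, 0, -0.021, 0], [7, 3, 0, 0, 0, -0.021, 0], [6, 3, 0, 0, 0, -0.021, 0], [7, 3, 0, 0, 0, -0.021, 0], [6, 3, 0, 0, 0, -0.021, 0]],
  ],
)

```text
time_s: 6.42
eef_pos: [0.6978, -0.1345, 0.1107]
tool_rot: [0.419, 0.571, 0.42, -0.568]
contact_force: [-0.6, 0.6, 1.0]
gripper_width: 0.0002
```

```bash
python3 - <<'E'
from chk import *
tip();look('pics/s6.png','side')
rows([flap(2.6,0,.075,90),flap(3.0,0,.07,90)],[5,5])
E
```

```text
tip sign [0.0741 0.0003 0.1107] decl 89.7 q [ 0.74  0.83 -1.02  1.3   0.69  1.37 -2.12] F [-0.6   0.55  0.97]
t 6.47 F [-1.7  -0.16 -1.76] tcp [ 0.6978 -0.135   0.1091]
[[8.0, 0.0, -0.0, 0.0, -0.001, 0.0, 0], [8.0, 0.0, -0.0, 0.0, -0.001, 0.0, 0], [8.0, 0.0, -0.0, 0.0, -0.001, 0.0, 0], [8.0, 0.0, -0.0, 0.001, -0.001, 0.001, 0], [7.0, 1.0, -0.0, 0.0, -0.0, 0.0, 0]]
[[4.5, -2.3, -0.0, 0.0, -0.0, 0.0, 0], [4.5, -2.3, -0.0, 0.0, -0.0, 0.0, 0], [4.5, -2.3, -0.0, 0.0, -0.0, 0.0, 0], [4.5, -2.3, -0.0, 0.0, -0.0, 0.0, 0], [4.5, -2.3, -0.1, 0.0, -0.0, 0.0, 0]]
```

View pics/s6.png

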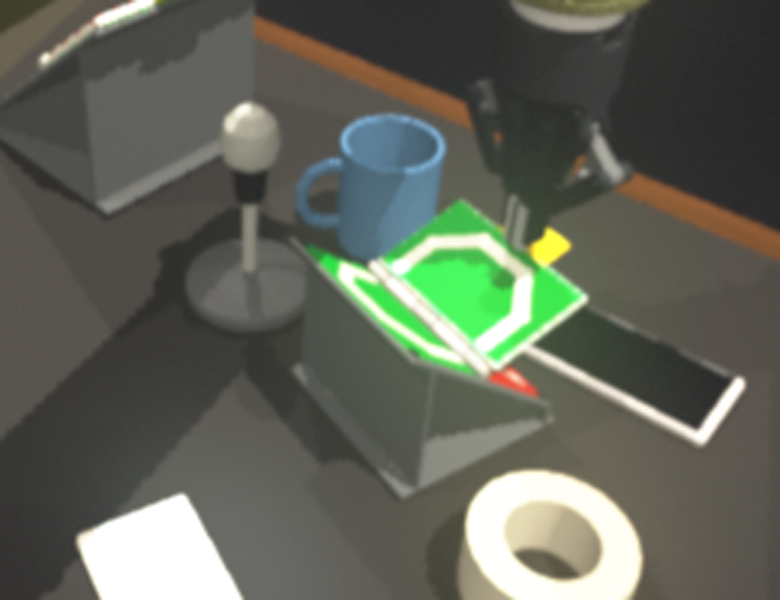

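The flap is past horizontal-ish, fingertip on it at (515,245), inside the tab. Pressing on down.

>>> carry_out(
  motion=[
    [[7, 0, 0, 0, 0, 0, 0], [7, 0, 0, 0, 0, 0, 0], [7, 0, 0, 0, 0, 0, 0], [7, -1, 0, 0, 0, 0, 0], [7, -1, 0, 0, 0, 0, 0]],
  ],
)

```text
time_s: 6.88
eef_pos: [0.6958, -0.1342, 0.0753]
tool_rot: [0.419, 0.571, 0.419, -0.568]
contact_force: [0.4, -0.1, -0.0]
gripper_width: -0.0004
```

>>> carry_out(
  motion=[
    [[4.5, -2, 0, 0, 0, 0, 0], [4.5, -2, 0, 0, 0, 0, 0], [4.5, -2, 0, 0, 0, 0, 0], [4, -2, 0, 0, 0, 0, 0], [4, -2, 0, 0, 0, 0, 0]],
  ],
)

```text
time_s: 7.3
eef_pos: [0.6865, -0.1311, 0.0541]
tool_rot: [0.419, 0.571, 0.419, -0.568]
contact_force: [-0.1, -0.7, 0.8]
gripper_width: -0.0001
```

```bash
python3 - <<'E'
from chk import *
tip();look('pics/s7.png','side')
rows([flap(3.14,0,.068,90)],[5])
E
```

```text
tip sign [0.0623 0.0002 0.0541] decl 89.8 q [ 0.75  0.86 -1.    1.39  0.72  1.28 -2.16] F [-0.09 -0.67  0.75]
t 7.35 F [ 0.03 -0.01  0.23] tcp [ 0.6859 -0.131   0.0532]
[[2.4, -0.7, 0.0, 0.0, -0.001, -0.0, 0], [2.4, -0.7, 0.0, 0.0, -0.001, -0.0, 0], [2.4, -0.8, 0.0, 0.0, -0.0, -0.0, 0], [2.3, -0.7, 0.0, 0.001, -0.001, -0.0, 0], [2.4, -0.8, 0.1, 0.0, -0.0, -0.001, 0]]
```

View pics/s7.png

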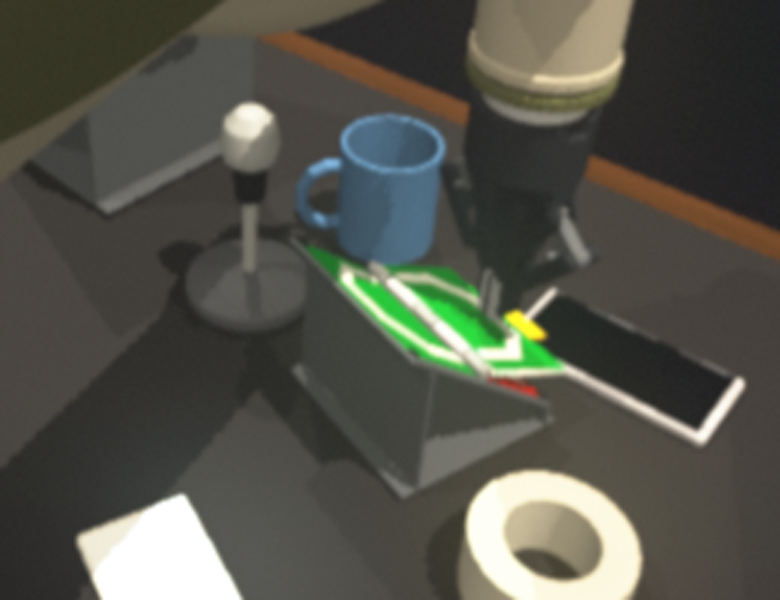

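>>> carry_out(
  motion=[
    [[2.5, -0.7, 0, 0, 0, 0, 0], [2.5, -0.7, 0, 0, 0, 0, 0], [2.5, -0.7, 0, 0, 0, 0, 0], [2, -0.7, 0, 0, 0, 0, 0], [2, -0.7, 0, 0, 0, 0, 0]],
  ],
)

```text
time_s: 7.77
eef_pos: [0.6834, -0.13, 0.0427]
tool_rot: [0.419, 0.571, 0.419, -0.568]
contact_force: [0.6, 0.1, 1.5]
gripper_width: -0.0004
```

>>> carry_out(
  motion=[
    [[1, -0.3, 0, 0, 0, 0, 0], [1, -0.3, 0, 0, 0, 0, 0], [1, -0.3, 0, 0, 0, 0, 0], [0, 0, 0, 0, 0, 0, 0], [0, 0, 0, 0, 0, 0, 0]],
  ],
)

```text
time_s: 8.18
eef_pos: [0.6825, -0.1299, 0.0398]
tool_rot: [0.419, 0.571, 0.419, -0.568]
contact_force: [0.0, -0.3, 0.5]
gripper_width: 0.0001
```

```bash
python3 - <<'E'
from chk import *
tip();look('pics/s8.png','side');tip()
E
```

```text
tip sign [0.058  0.0001 0.0398] decl 89.8 q [ 0.75  0.87 -0.99  1.41  0.73  1.25 -2.17] F [ 0.01 -0.34  0.52]
tip sign [0.058  0.0002 0.0399] decl 89.8 q [ 0.75  0.87 -0.99  1.41  0.73  1.25 -2.17] F [-0.25 -0.7  -0.39]
```

View pics/s8.png

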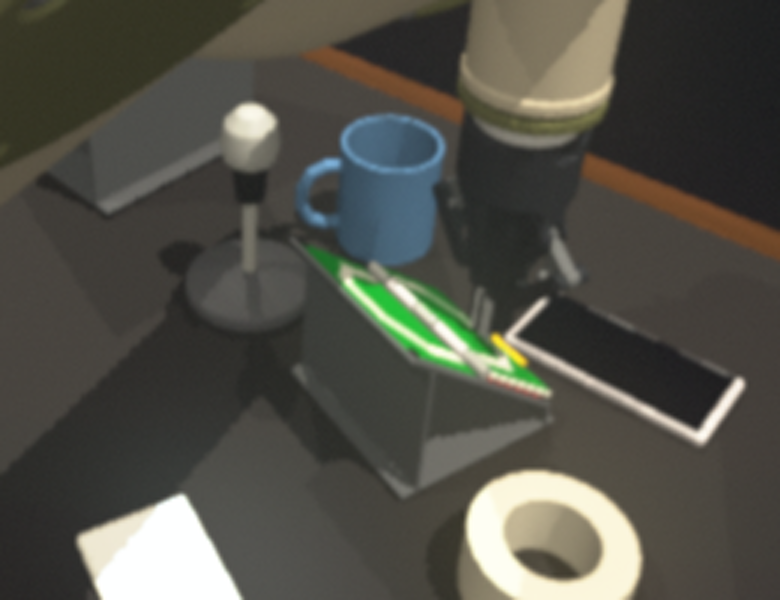

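Nearly down: only a sliver of red shows at (515,382). Careful 1 mm steps until the force rises.

>>> carry_out(
  motion=[
    [[1, 0, 0, 0, 0, 0, 0], [1, 0, 0, 0, 0, 0, 0], [1, 0, 0, 0, 0, 0, 0], [0, 0, 0, 0, 0, 0, 0], [0, 0, 0, 0, 0, 0, 0]],
  ],
)

```text
time_s: 8.65
eef_pos: [0.6833, -0.1299, 0.0378]
tool_rot: [0.419, 0.572, 0.419, -0.568]
contact_force: [0.1, 0.2, 4.5]
gripper_width: 0.0
```

>>> carry_out(
  motion=[
    [[1, 0, 0, 0, 0, 0, 0], [0, 0, 0, 0, 0, 0, 0], [1, 0, 0, 0, 0, 0, 0], [0, 0, 0, 0, 0, 0, 0], [0, 0, 0, 0, 0, 0, 0]],
  ],
)

```text
time_s: 9.07
eef_pos: [0.6841, -0.13, 0.0369]
tool_rot: [0.419, 0.572, 0.418, -0.567]
contact_force: [1.2, -1.0, 10.4]
gripper_width: -0.0001
```

10 N against the stop: the flap is seated. Lifting straight off and looking.

>>> carry_out(
  motion=[
    [[-3, 0, 0, 0, 0, 0, 0], [-5, 0, 0, 0, 0, 0, 0], [-15, 0, 0, 0, 0, 0, 0], [-25, 0, 0, 0, 0, 0, 0], [-30, 0, 0, 0, 0, 0, 0]],
  ],
)

```text
time_s: 9.48
eef_pos: [0.6812, -0.1299, 0.113]
tool_rot: [0.418, 0.57, 0.42, -0.569]
contact_force: [-0.7, -0.2, 0.3]
gripper_width: -0.0003
```

>>> carry_out(
  motion=[
    [[-30, -10, 0, 0, 0, 0, 0], [-30, -20, 0, 0, 0, 0, 0], [-25, -25, 0, 0, 0, 0, 0], [-10, -25, 0, 0, 0, 0, 0], [0, -25, 0, 0, 0, 0, 0]],
  ],
)

```text
time_s: 9.9
eef_pos: [0.5818, -0.0978, 0.2112]
tool_rot: [0.42, 0.572, 0.418, -0.567]
contact_force: [1.0, -1.0, 0.5]
gripper_width: 0.0
```

>>> carry_out(
  motion=[
    [[0, -25, 0, 0, 0, 0, 0], [0, -25, 0, 0, 0, 0, 0], [0, -20, 0, 0, 0, 0, 0], [0, -10, 0, 0, 0, 0, 0], [0, 0, 0, 0, 0, 0, 0]],
  ],
)

```text
time_s: 10.32
eef_pos: [0.5038, -0.0745, 0.2081]
tool_rot: [0.42, 0.57, 0.419, -0.569]
contact_force: [0.1, 0.3, 0.5]
gripper_width: -0.0002
```

```bash
cat > fin.py <<'E'
from chk import *
import sys
k=sys.argv[1]
tip();s=observe();W=grab_frame('wrist');pickle.dump((s,W),open('w2.pkl','wb'));save(W,f'pics/w{k}.png')
t=look(f'pics/t{k}.png','top');sd=look(f'pics/s{k}.png','side')
cv2.imwrite(f'pics/b{k}.png',np.hstack([cv2.resize(cv2.imread(f'pics/{n}{k}.png'),(400,308)) for n in 'ts']))
pickle.dump((t,sd),open('f2.pkl','wb'))
E
python3 fin.py 9
```

```text
tip sign [-0.1291 -0.0004  0.2081] decl 89.9 q [ 1.2   0.36 -1.34  1.75  0.36  1.32 -2.09] F [0.12 0.32 0.47]
```

View pics/b9.png

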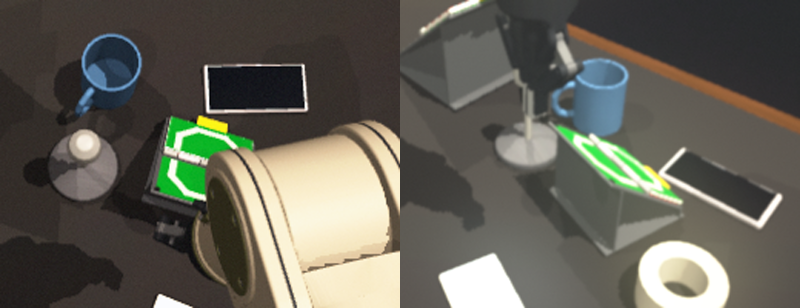

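View pics/w9.png

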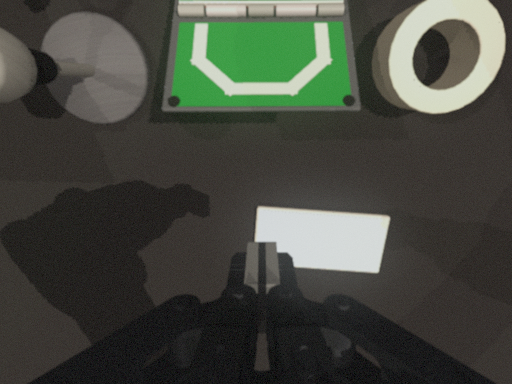

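The sign shows all green with a white O. I swing the arm aside for a clear view and measure how flat the flap lies.

>>> carry_out(
  motion=[
    [[-10, -10, 10, 0, 0, 0, 0], [-10, -10, 20, 0, 0, 0, 0], [-5, -5, 28, 0, 0, 0, 0], [0, 0, 30, 0, 0, 0, 0], [0, 0, 30, 0, 0, 0, 0]],
  ],
)

```text
time_s: 10.88
eef_pos: [0.4466, -0.1818, 0.233]
tool_rot: [0.419, 0.571, 0.419, -0.568]
contact_force: [1.0, 0.3, 0.5]
gripper_width: -0.0001
```

>>> carry_out(
  motion=[
    [[0, 0, 30, 0, 0, 0, 0], [0, 0, 30, 0, 0, 0, 0], [0, 0, 30, 0, 0, 0, 0], [0, 0, 25, 0, 0, 0, 0], [0, 0, 10, 0, 0, 0, 0]],
  ],
)

```text
time_s: 11.3
eef_pos: [0.408, -0.304, 0.2315]
tool_rot: [0.417, 0.572, 0.418, -0.569]
contact_force: [-0.9, -0.8, -0.6]
gripper_width: -0.0
```

>>> carry_out(
  motion=[
    [[0, 0, 30, 0, 0, 0, 0], [0, 0, 30, 0, 0, 0, 0], [0, 0, 25, 0, 0, 0, 0], [0, 0, 10, 0, 0, 0, 0], [0, 0, 0, 0, 0, 0, 0]],
  ],
)

```text
time_s: 11.72
eef_pos: [0.3804, -0.3924, 0.2308]
tool_rot: [0.417, 0.572, 0.419, -0.568]
contact_force: [-0.3, -0.4, -0.1]
gripper_width: -0.0002
```

```bash
python3 fin.py 10; python3 - <<'E'
from plan import *
F=pickle.load(open('F0.pkl','rb'));t,sd=pickle.load(open('f2.pkl','rb'))
def tos(p,X):
    c,s=np.cos(p[2]),np.sin(p[2]);d=X-[p[0],p[1],0]
    return np.c_[c*d[:,0]+s*d[:,1],-s*d[:,0]+c*d[:,1],d[:,2]]
for n,f in(('top',t),('side',sd)):
    P=tos(p,pts(f).reshape(-1,3));im=f['image'].reshape(-1,3).astype(int)
    m=(f['depth'].ravel()>0)&(abs(P[:,1])<.052)&(im[:,1]>im[:,0]+50)&(im[:,1]>im[:,2]+50)
    for a,b in((.012,.06),(-.055,-.012)):
        k=m&(P[:,0]>a)&(P[:,0]<b)&(P[:,2]>.01)
        if k.sum()<20: print(n,a,k.sum());continue
        fit=np.polyfit(P[k,0],P[k,2],1);print(n,a,k.sum(),'slope',np.degrees(np.arctan(fit[0])).round(1),'z0',fit[1].round(4))
    y=(im[:,0]>140)&(im[:,1]>130)&(im[:,2]<90)&(abs(P[:,1])<.04)&(P[:,2]<.06)&(P[:,0]>.04)&(P[:,0]<.1)
    print('tab',y.sum(),np.median(P[y],0).round(4),'expected z',.078-.092*np.sin(np.radians(40)))
E
```

```text
tip sign [-0.1518 -0.3406  0.2308] decl 89.7 q [ 1.72  0.41 -1.25  1.63  0.39  1.39 -1.45] F [-0.27 -0.39 -0.14]
top 0.012 613 slope -40.9 z0 0.083
top -0.055 697 slope -39.9 z0 0.075
tab 132 [ 0.0702 -0.0006  0.0212] expected z 0.018863539908838392
side 0.012 170 slope -39.9 z0 0.0811
side -0.055 191 slope -39.9 z0 0.0741
tab 33 [ 0.0767 -0.0109  0.0159] expected z 0.018863539908838392
```

View pics/b10.png

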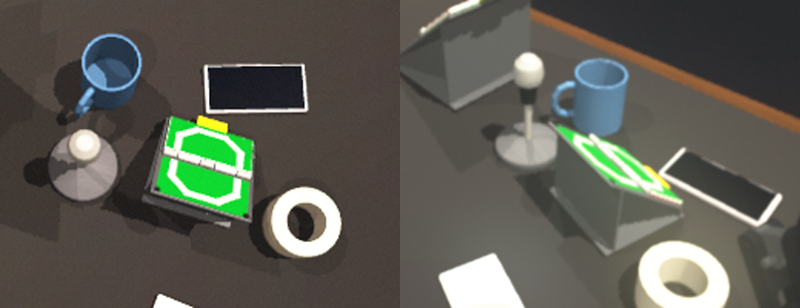

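```bash
python3 - <<'E'
from h import *
F=pickle.load(open('F0.pkl','rb'));t,sd=pickle.load(open('f2.pkl','rb'))
for n,a,b,bs in(('top',F['top'],t,dict(mug=(265,95,50,60),tape=(385,195,60,60),mic=(245,155,50,55),phone=(345,112,75,42))),('side',F['side'],sd,dict(tape=(332,285,72,75),mic=(240,165,45,80),phone=(350,228,85,58),sign_low=(280,255,90,48)))):
    A=[cv2.cvtColor(i['image'],cv2.COLOR_RGB2GRAY).astype(np.float32) for i in(a,b)]
    for k,(x,y,w,h) in bs.items():
        s,r=cv2.phaseCorrelate(*[cv2.Laplacian(cv2.GaussianBlur(i[y:y+h,x:x+w],(0,0),1),cv2.CV_32F) for i in A]);print(n,k,np.round(s,2),round(r,2))
from station import close_job
close_job()
E
```

```text
top mug [ 0.   -0.05] 1.0
top tape [ 0.02 -0.01] 1.0
top mic [-0.04 -0.03] 0.99
top phone [0.58 0.72] 0.84
side tape [-0.03  0.51] 1.01
side mic [0.5  0.02] 1.0
side phone [ 0.02 -0.04] 0.68
side sign_low [-0.06  0.  ] 0.74
the job is handed in; nothing more can be done
```

The small sign now shows all green with a white O, and I handed the job in at about 12 s of the 43 s allowed.

**What I did:** With the shut fingertip I lifted the flap from under its tab and swung it over the pivot. I then pressed it onto the low half, with about 10 N at the stop, lifted straight off and moved the arm well clear.

**Last checks:**
- **Flap flat:** the flap slopes 40–41° on the low half and the panel's high half 40°, so it lies flat. The tab centre measured 21 mm high in the top view and 16 mm in the side view, against 19 mm expected.
- **Nothing moved:** between first and last pictures, the mug, tape, mic and the sign's base shifted by at most about half a pixel. The top view gave a less certain 0.6–0.7 pixel shift for the phone, and the side view gave none. I took that as noise, since the arm never went near it.
- **Arm limits:** joints 3, 4 and 6 came close to their limits during the approach, but every reading I took was within range.

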